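# Fit up reducer and caps on the pipe stubs for tacking

### The arm

A 6-joint arm with a two-finger parallel gripper is mounted at the origin on the work surface. World frame = base frame: x ahead of the robot, y to its left, z up, the work surface at z = 0. Lengths are in mm, angles in rad, forces in N, time in s.
With the tool pointing down it reaches from about 375 to 900 mm from the base axis. Payload 3.1 kg.
Tool frame: the origin (TCP) lies midway between the tips of the shut fingers; the grasp point (between the pads) lies 19 mm behind it; y points along the fingers, x is the direction in which the jaws open and shut, and the axes are right-handed (so a half turn about y gives the same grasp; the last joint's range is limited). The gripper opens to 85 mm and grips with 20 to 120 N. Pads are 22 mm wide; open, the fingers measure 114 mm over their backs; the gripper's body (76 mm by 85 mm) begins 54 mm behind the grasp point. The pads swing forward as they close: fully open they stand 13 mm farther back than shut.
Start: joints at [-0.178, 0.527, 1.433, -0, 1.181, -0.178], TCP at [624.977, 0.034, 231.31] pointing down, gripper open.
Joint ranges: [-3.08, 3.08], [-0.75, 2.2], [0.22, 2.44], [-1.43, 4.57], [0, 2.65], [-2.85, 2.85]. Speed limits (rad/s): [2.79, 2.79, 3.14, 3.14, 3.14, 3.14].

### API

Orientations are given as a 3x3 rotation matrix whose columns are the frame's x, y, z axes.
In Python, from station import r, eoat, readout, vision gives the robot as it stands. Calls block until the motion is done:
- r.reach(position, orientation): joint-space move of the TCP to a pose.
- r.servo_line(position, rot=None, rate=150, contact_N=None): straight line of the TCP; rot=None keeps the orientation; rate is the mean speed in mm/s. With contact_N (N) it stops when the force on the tool has changed by that much, and returns True; else False.
- r.goto_joints(angles): joint-space move.
- eoat.set_gripper(opening, strength=None): finger opening in mm; strength is the grip in N (None keeps the last); returns when the fingers have stopped.
- r.pause(seconds).
- r.ik(position, orientation): joint angles nearest the present ones, or None.
- readout.sense(): the state.
- vision.read_camera(name): name is "scene" or "side" or "wrist"; returns a dict with "pixels" (384x512x3 uint8, blue, green, red), "K" (3x3 intrinsics, pixels), "R" (3x3) and "t" (3): a world point X has camera coordinates R X + t; the wrist camera has in their place "tool_from_camera" (4x4, takes a point from camera to tool coordinates, whose origin is the TCP and whose axes are the tool frame's). Camera axes: x right, y down, z forward; pixel columns grow to the right and rows downward; lengths in mm; the calibration is good to about 2 mm. A picture is of the moment at which its call begins: read the wrist's pose just before it. There is no depth.
A pose or a line that the arm cannot do raises r.PlanningError and nothing moves.
- r.hand_in(): hands the job in, once; it reports no verdict.
The state is a dict: "clock": time; "q": joint angles; "joint_velocities": joint speeds; "joint_torque": joint torques, N m; "tcp_pos": TCP position; "ee_rot": TCP orientation; "force": force on the tool from outside, world axes, zero at the start; "wrist_torque": the same for the moment, N m; "width": finger opening in mm.
Only numpy, scipy, OpenCV 4.12 (cv2) and the standard library are available. Lean on these libraries where they do the work, as an engineer would, in place of code of your own. Each camera call takes 0.05 s, during which the arm holds its last target. There are 200 camera calls.

### The job

Fit the weld pieces together on the bench, ready for tacking: stand the reducer, wide end down, on the widest pipe stub, and set each of the three domed caps, dome up, on the open end of its own diameter, the smallest cap on the narrow top of the reducer. Every joint must sit level with its edges lined up all round and every pipe stay standing on the bench. Leave the elbow, the sleeve and the magnet where they lie.

Things in the scene. Friction and masses are not known exactly. Their poses are not given: they have to be found in the camera images.
- pipe_76: dark steel pipe stub standing upright and loose on the bench, 76.1 mm outside diameter, 60 mm tall (the widest and shortest), wall 4 mm, about 0.3 kg, open at the top with a bright sawn edge; origin at the centre of its lower end, z up along the pipe
- pipe_60: dark steel pipe stub standing upright and loose on the bench, 60.3 mm outside diameter, 75 mm tall, wall 4 mm, about 0.3 kg, open at the top with a bright sawn edge; origin at the centre of its lower end, z up along the pipe
- pipe_48: dark steel pipe stub standing upright and loose on the bench, 48.3 mm outside diameter, 90 mm tall (the narrowest and tallest), wall 4 mm, about 0.3 kg, open at the top with a bright sawn edge; origin at the centre of its lower end, z up along the pipe
- reducer: bell-shaped bright steel concentric reducer, hollow, standing wide end down: wide end 76.1 mm outside diameter (straight for the lowest 14 mm), narrow upper end 33.7 mm outside diameter (straight for the top 28 mm, the place to grip), 90 mm tall, wall 4 mm, 0.5 to 0.8 kg; origin at the centre of the wide lower end, z up to the narrow end
- cap_60: bright steel domed pipe cap lying dome up: 60.3 mm outside diameter, 38 mm tall in all, straight upright sides for the lowest 23 mm and a low dome above, about 0.22 kg, the largest cap; its place is the 60.3 mm pipe; origin at the centre of its flat lower edge, z up
- cap_48: bright steel domed pipe cap lying dome up: 48.3 mm outside diameter, 38 mm tall in all, straight upright sides for the lowest 26 mm and a low dome above, about 0.15 kg, the middle cap; its place is the 48.3 mm pipe; origin at the centre of its flat lower edge, z up
- cap_34: bright steel domed pipe cap lying dome up: 33.7 mm outside diameter, 38 mm tall in all, straight upright sides for the lowest 29 mm and a low dome above, about 0.10 kg, the smallest cap; its place is the narrow top of the reducer; origin at the centre of its flat lower edge, z up
- elbow: bystander, leave it: bright steel 90 degree pipe elbow lying flat, tube 34 mm in diameter, about 55 x 55 mm; origin on the bench below the middle of that square
- socket: bystander, leave it: dark steel plain round sleeve standing on end, 45 mm outside and 33 mm inside diameter, 36 mm tall, open right through; origin at the centre of its underside
- magnet: bystander, leave it: flat red welding magnet with cut-off corners, 76 x 54 mm, 16 mm thick; origin at about the middle of its underside

How it is judged:
By the outcome, as a careful person would: the job done as asked, in the order asked, and still so for the second after the job is handed in, with the robot touching nothing.
It also fails if it takes over 112 s, if anything falls off the work surface, if the arm or the gripper's body presses on something with over 40 N, if the wrist force passes 120 N, or if a joint passes its speed limit or range.

## Working session

There is one attempt and no reset: what is moved stays moved. The work goes in short steps, each a Python script; the robot and the scene stay as the last script left them, time stands still between calls to the robot, and variables do not carry over. Pictures are saved under pics/ and viewed, about 12 in all and at most 16, crops included, and the job is handed in when it is done.

```bash
ls; mkdir -p pics; python3 - <<'E'
from station import r, eoat, readout, vision
import cv2,numpy as np
for n in("scene","side","wrist"):
    c=vision.read_camera(n); cv2.imwrite(f"pics/{n}0.png",c["pixels"])
    print(n,{k:np.round(v,3).tolist() for k,v in c.items() if k!="pixels"})
a=[cv2.imread(f"pics/{n}0.png") for n in("scene","side")]
s=readout.sense();print(s)
E
```

```text
pics
scene {'K': [[401.558, 0.0, 256.736], [0.0, 401.558, 196.429], [0.0, 0.0, 1.0]], 'R': [[-0.577, 0.817, -0.012], [0.59, 0.406, -0.698], [-0.565, -0.409, -0.716]], 't': [309.881, -283.084, 1410.829]}
side {'K': [[404.246, 0.0, 250.452], [0.0, 404.246, 191.439], [0.0, 0.0, 1.0]], 'R': [[-0.997, -0.082, 0.003], [-0.065, 0.762, -0.644], [0.05, -0.642, -0.765]], 't': [513.522, 47.672, 839.074]}
wrist {'K': [[267.866, 0.0, 257.598], [0.0, 267.866, 189.425], [0.0, 0.0, 1.0]], 'tool_from_camera': [[1.0, 0.0, 0.0, 0.268], [-0.0, -0.294, 0.956, -142.465], [0.001, -0.956, -0.294, 74.705], [0.0, 0.0, 0.0, 1.0]]}
{'clock': 0.15, 'q': array([-1.78515763e-01,  5.28270422e-01,  1.43359401e+00,  1.31748197e-05,
        1.18139689e+00, -1.78516552e-01]), 'joint_velocities': array([-7.36475014e-04, -2.37406918e-03, -3.49507731e-03, -1.07447567e-03,
       -5.66982651e-05,  1.37098483e-03]), 'joint_torque': array([ 1.17890530e-03, -4.42742836e+01, -1.78276026e+01, -2.15643640e-04,
        5.61750654e-03, -9.84718270e-06]), 'tcp_pos': array([6.24461147e+02, 1.20515738e-01, 2.30551928e+02]), 'ee_rot': array([[ 9.99998655e-01, -1.63998290e-03,  4.47485606e-06],
       [-3.96925739e-06,  3.08298208e-04,  9.99999952e-01],
       [-1.63998420e-03, -9.99998608e-01,  3.08291284e-04]]), 'force': array([0.26472257, 0.84248526, 0.33805887]), 'wrist_torque': array([-0.00050024,  0.04174453,  0.06276343]), 'width': 85.47279054283308}
```

View pictures.

View pics/scene0.png

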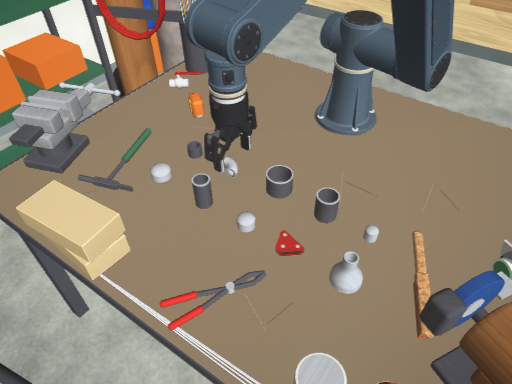

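View pics/side0.png

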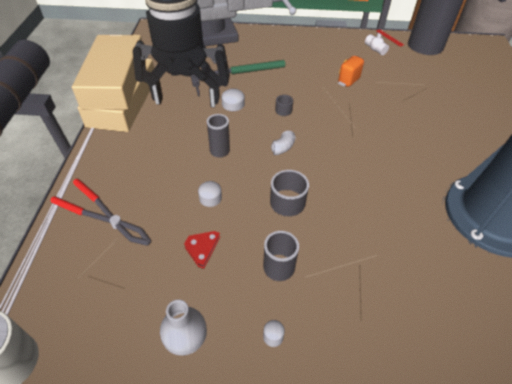

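View pics/wrist0.png

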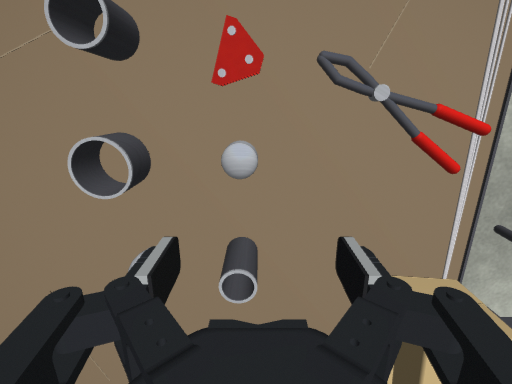

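```bash
cat > h.py <<'E'
from station import r, eoat, readout, vision
import cv2, numpy as np
def ray(c, px, z, tcp=None, rot=None):
    """world point where pixel's ray meets plane z"""
    d=np.linalg.inv(c["K"])@np.array([px[0],px[1],1.])
    if "R" in c: o=-c["R"].T@c["t"]; d=c["R"].T@d
    else:
        T=c["tool_from_camera"]; o=tcp+rot@T[:3,3]; d=rot@T[:3,:3]@d
    return o+d*(z-o[2])/d[2]
def shot(name=None):
    s=readout.sense(); c=vision.read_camera("wrist")
    if name: cv2.imwrite(f"pics/{name}.png",c["pixels"])
    return c,s["tcp_pos"],s["ee_rot"]
def rot(a):
    """tool down, jaws open along heading a"""
    x=np.array([np.cos(a),np.sin(a),0]); y=np.array([0,0,-1.]); return np.column_stack([x,y,np.cross(x,y)])
E
python3 - <<'E'
from h import *
A={"side":dict(p48=(217,121,90),p76=(289,183,60),p60=(281,244,75),c60=(233,95,30),c48=(209,188,30),c34=(274,328,30),red=(177,308,90),mag=(203,247,16),soc=(285,99,36),elb=(284,142,17)),
"scene":dict(p48=(202,180,90),p76=(280,173,60),p60=(327,196,75),c60=(161,169,30),c48=(246,218,30),c34=(371,231,30),red=(350,258,90),mag=(287,243,16))}
for n in A:
    c=vision.read_camera(n)
    for k,v in A[n].items(): print(n,k,ray(c,v[:2],v[2]).round()[:2])
print(rot(0))
for x,y in((373,170),(500,390)):
  for a in(0,): print(r.ik([560,320,250],rot(a)))
E
```

```text
side p48 [ 601. -138.]
side p76 [437.   3.]
side p60 [449. 159.]
side c60 [ 587. -315.]
side c48 [602.   5.]
side c34 [453. 291.]
side red [602. 296.]
side mag [594. 140.]
side soc [ 452. -302.]
side elb [ 449. -163.]
scene p48 [ 602. -130.]
scene p76 [435.   8.]
scene p60 [454. 164.]
scene c60 [ 590. -307.]
scene c48 [602.  12.]
scene c34 [459. 296.]
scene red [608. 301.]
scene mag [601. 138.]
[[ 1.  0. -0.]
 [ 0.  0.  1.]
 [ 0. -1.  0.]]
[ 3.46186866e-01  5.36266650e-01  1.35880583e+00 -4.44089210e-16
  1.24652017e+00  3.46186866e-01]
[ 3.46186866e-01  5.36266650e-01  1.35880583e+00 -4.44089210e-16
  1.24652017e+00  3.46186866e-01]
```

```bash
cat >> h.py <<'E'
R0=rot(0)
def go(p, rate=150, fix=True):
    """straight line, then trim out the steady position error"""
    p=np.array(p,float); r.servo_line(p,R0,rate=rate)
    if fix:
        e=p-readout.sense()["tcp_pos"]
        if np.linalg.norm(e)>.15: r.servo_line(p+e,R0,rate=20)
def look(x,y,z,name):
    """nadir view of a round thing near x,y whose widest edge is at height z -> centre, diameter"""
    r.reach(np.array([x,y-75,z+100]),R0); r.pause(.2)
    c,t,R=shot(); im=c["pixels"]; hsv=cv2.cvtColor(im,cv2.COLOR_BGR2HSV)
    m=((hsv[...,1]<60)&(hsv[...,2]>90)).astype(np.uint8)*255
    T=c["tool_from_camera"]; pc=T[:3,:3].T@(R.T@(np.array([x,y,z])-t)-T[:3,3]); px=c["K"]@pc; px=px[:2]/px[2]
    cs,_=cv2.findContours(m,cv2.RETR_EXTERNAL,cv2.CHAIN_APPROX_NONE)
    cs=[k for k in cs if cv2.contourArea(cv2.convexHull(k))>400]
    k=cv2.convexHull(min(cs,key=lambda k:np.hypot(*(np.mean(k[:,0],0)-px))))
    full=cv2.drawContours(np.zeros_like(m),[k],-1,255,-1); k=max(cv2.findContours(full,cv2.RETR_EXTERNAL,cv2.CHAIN_APPROX_NONE)[0],key=len)
    w=np.array([ray(c,q,z,t,R)[:2] for q in k[:,0]])
    (cx,cy),ax,_=cv2.fitEllipse((w-[x,y]).astype(np.float32)); cx+=x; cy+=y
    o=im.copy(); cv2.drawContours(o,[k],-1,(0,0,255),1); cv2.imwrite(f"pics/{name}.png",o[:260])
    print(name,"centre",round(cx,2),round(cy,2),"axes",np.round(ax,1),"tcp",t.round(2),"clock",round(readout.sense()["clock"],1))
    return np.array([cx,cy])
E
python3 - <<'E'
from h import *
look(436,5,60,"p76a"); look(605,298,14,"reda")
cv2.imwrite("pics/ab.png",np.vstack([cv2.imread(f"pics/{n}.png") for n in("p76a","reda")]))
E
```

```text
p76a centre 435.25 4.4 axes [76.1 76.3] tcp [437.9  -70.24 160.41] clock 1.4
reda centre 602.28 304.68 axes [62.2 77.6] tcp [605.18 221.49 114.4 ] clock 2.9
```

View pics/ab.png

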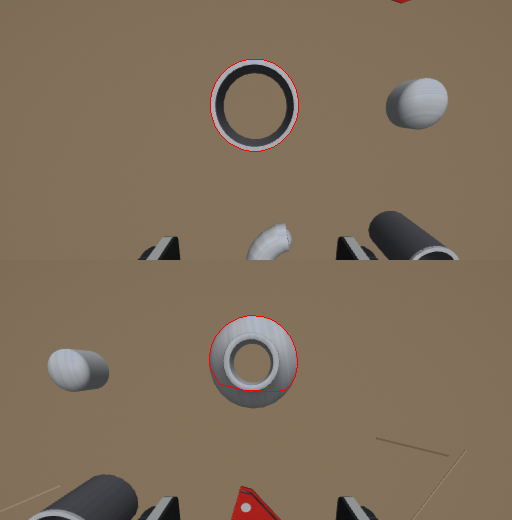

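```bash
sed -i 's/def look(x,y,z,name):/def look(x,y,z,name,vmin=90):/; s/hsv\[...,2\]>90/hsv[...,2]>vmin/; s/r.pause(.2)/r.pause(.4)/' h.py
python3 - <<'E'
from h import *
p=look(604,302,14,"redb",60)
print(cv2.cvtColor(cv2.imread("pics/reda.png"),cv2.COLOR_BGR2HSV)[100:150:4,253].tolist())
p2=look(604,302,14,"redc",60)
E
```

```text
redb centre 601.52 298.77 axes [75.9 76.1] tcp [603.99 227.02 113.96] clock 3.6
[[17, 78, 131], [16, 79, 132], [17, 78, 131], [17, 78, 131], [17, 78, 131], [17, 78, 131], [107, 12, 143], [109, 16, 171], [110, 10, 79], [108, 16, 82], [105, 12, 83], [105, 13, 80], [16, 53, 101]]
redc centre 601.52 298.76 axes [75.9 76.1] tcp [603.99 227.   114.  ] clock 4.3
```

```bash
python3 - <<'E'
from h import *
x,y=601.5,298.8
eoat.set_gripper(52,70)
go([x,y,125],250,False); go([x,y,65],100)
eoat.set_gripper(20,70); s=readout.sense(); print("grip",s["width"],s["tcp_pos"].round(2),s["force"].round(1))
eoat.set_gripper(52); go([x,y,125],150,False)
look(x,y,14,"redd",60)
E
```

```text
grip 31.547662882679468 [601.56 299.11  65.69] [-0.3  0.5  4.6]
redd centre 601.81 298.85 axes [75.9 76.2] tcp [601.42 224.68 114.04] clock 8.2
```

```bash
cat >> h.py <<'E'
BX=.25
def pick(p,z,w,grip):
    """p: camera centre; grip closes at TCP height z; returns sensed TCP at grip"""
    q=[p[0]-BX,p[1]]
    eoat.set_gripper(w,grip); r.reach(np.array([*q,z+65]),R0); go([*q,z],120)
    eoat.set_gripper(10,grip); s=readout.sense(); print("grip width",round(s["width"],1),s["tcp_pos"].round(2))
    r.servo_line(s["tcp_pos"]+[0,0,20],R0,rate=60); print("lift dF",(readout.sense()["force"]-s["force"]).round(1))
    return s["tcp_pos"]
def place(g,p,src,h,w,rise):
    """g: TCP at grip, src: camera centre of thing when gripped, p: camera centre of target top at height h"""
    q=np.array([p[0]-BX, p[1]+(g[1]-src[1])]); z=g[2]+h
    r.servo_line(np.array([*readout.sense()["tcp_pos"][:2],z+rise]),R0,rate=200)
    r.servo_line(np.array([*q,z+rise]),R0,rate=200); r.pause(.3)
    go([*q,z+8],100); s=readout.sense(); off=q-s["tcp_pos"][:2]
    cmd=q+off
    hit=r.servo_line(np.array([*cmd,z-4]),R0,rate=12,contact_N=6); s=readout.sense()
    print("hit",hit,"z over expected",round(s["tcp_pos"][2]-z,2),"xy err",(s["tcp_pos"][:2]-q).round(2),"F",s["force"].round(1))
    eoat.set_gripper(w); r.servo_line(s["tcp_pos"]+[0,0,60],R0,rate=120); print("clock",round(readout.sense()["clock"],1))
E
python3 - <<'E'
from h import *
t=look(435.3,4.4,60,"p76b")
src=np.array([601.81,298.85])
g=pick(src,66,52,80)
place(g,t,src,60,52,30)
look(t[0],t[1],74,"redf",60)
E
```

```text
p76b centre 435.25 4.37 axes [76.3 76.4] tcp [435.47 -70.27 159.86] clock 10.0
grip width 31.2 [601.63 299.24  66.61]
lift dF [  0.8   1.  -10.9]
hit True z over expected -0.09 xy err [-0.51  0.13] F [-0.4  0.8  4.2]
clock 18.4
redf centre 434.66 4.57 axes [76.  76.1] tcp [435.21 -69.92 174.11] clock 19.2
```

```bash
python3 - <<'E'
s=open('h.py').read()
s=s.replace("        if np.linalg.norm(e)>.15: r.servo_line(p+e,R0,rate=20)\n","        r.servo_line(p+e,R0,rate=20); return p+e\n")
s=s.replace("    go([*q,z+8],100); s=readout.sense(); off=q-s[\"tcp_pos\"][:2]\n    cmd=q+off\n","    cmd=go([*q,z+8],100)[:2]; cmd=cmd+q-readout.sense()[\"tcp_pos\"][:2]\n")
open('h.py','w').write(s)
E
python3 - <<'E'
from h import *
t=look(452,162,75,"p60a")
src=look(589,-310,23,"c60a",60)
g=pick(src,1,80,60)
r.servo_line(g+[0,0,150],R0,rate=200)
place(g,t,src,75,80,70)
look(t[0],t[1],98,"c60b",60)
cv2.imwrite("pics/ab2.png",np.vstack([cv2.imread(f"pics/{n}.png")[:190] for n in("redf","c60a","c60b")]))
E
```

```text
p60a centre 447.7 161.3 axes [60.1 60.7] tcp [452.14  86.17 174.99] clock 20.4
c60a centre 586.72 -316.53 axes [60.2 60.4] tcp [ 589.19 -384.62  123.17] clock 22.6
grip width 58.5 [ 586.56 -316.01    1.69]
lift dF [-0.6 -0.1 -8.1]
hit True z over expected -0.03 xy err [-0.35 -0.04] F [-1.1  0.2  4.5]
clock 31.9
c60b centre 447.27 161.02 axes [60.2 60.3] tcp [447.33  86.88 197.39] clock 32.8
```

View pics/ab2.png

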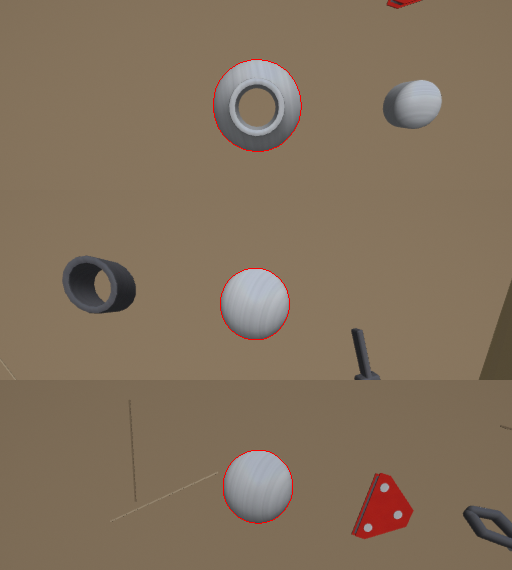

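```bash
python3 - <<'E'
from h import *
src=look(602,8,26,"c48a",60)
t=look(601,-135,90,"p48a")
t=look(t[0],t[1],90,"p48b")
g=pick(src,2,66,50)
r.servo_line(g+[0,0,140],R0,rate=200)
place(g,t,src,90,66,30)
look(t[0],t[1],116,"c48b",60)
src=look(456,293,29,"c34a",60); src=look(*src,29,"c34b",60)
g=pick(src,4,52,45)
t=look(434.66,4.57,74,"redg",60) if False else np.array([434.66,4.57])
r.servo_line(g+[0,0,190],R0,rate=200)
place(g,t,src,150,52,30)
look(t[0],t[1],179,"c34c",60)
cv2.imwrite("pics/ab3.png",np.vstack([cv2.imread(f"pics/{n}.png")[:190] for n in("p48b","c48b","c34c")]))
E
```

```text
c48a centre 599.87 7.44 axes [48.1 48.3] tcp [601.94 -66.34 126.56] clock 34.2
p48a centre 599.4 -139.07 axes [48.3 48.6] tcp [ 601.02 -208.89  189.58] clock 35.3
p48b centre 599.4 -139.14 axes [48.3 48.6] tcp [ 599.41 -214.09  190.02] clock 36.0
grip width 46.4 [599.48   8.03   2.55]
lift dF [ 0.8 -0.2 -7.3]
hit True z over expected 0.03 xy err [-0.19  0.09] F [-0.5  0.1  5.4]
clock 43.6
c48b centre 599.03 -139.07 axes [48.  48.3] tcp [ 599.2  -213.2   215.28] clock 44.5
c34a centre 452.46 294.08 axes [33.4 33.7] tcp [456.2  217.71 129.  ] clock 46.7
c34b centre 452.36 294.12 axes [33.4 33.7] tcp [452.49 219.08 129.  ] clock 47.4
grip width 32.0 [451.73 294.5    4.02]
lift dF [ 0.1 -0.2 -6.9]
hit True z over expected -0.03 xy err [-0.26  0.04] F [-0.4 -0.9  4.7]
clock 55.3
c34c centre 434.69 4.65 axes [52.6 52.7] tcp [434.35 -69.75 278.43] clock 56.2
```

View pics/ab3.png

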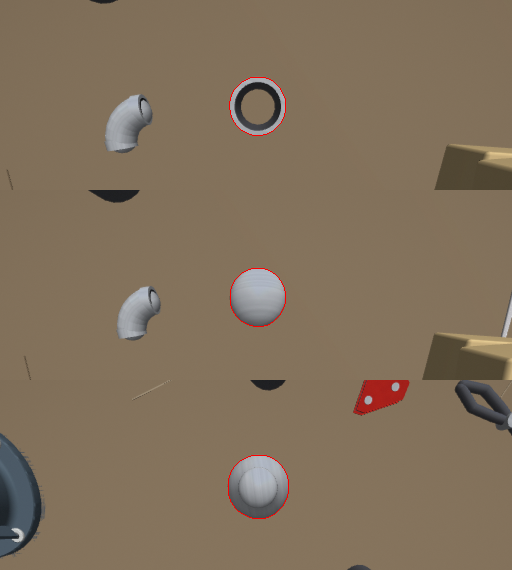

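Everything reads as seated and within about 0.6 mm. I'll move the arm clear and check with the fixed cameras.

```bash
python3 - <<'E'
from h import *
r.servo_line(readout.sense()["tcp_pos"]+[0,0,70],R0); r.reach(np.array([560.,-230,360]),R0); r.pause(.5)
a=vision.read_camera("side")["pixels"];b=vision.read_camera("scene")["pixels"]
cv2.imwrite("pics/fin_side.png",cv2.resize(a[80:384,150:330],None,fx=1.9,fy=1.9,interpolation=cv2.INTER_CUBIC)); cv2.imwrite("pics/fin_scene.png",cv2.resize(b[130:300,130:400],None,fx=2.9,fy=2.9,interpolation=cv2.INTER_CUBIC))
print(readout.sense()["clock"])
E
```

```text
58.2917
```

View pics/fin_side.png

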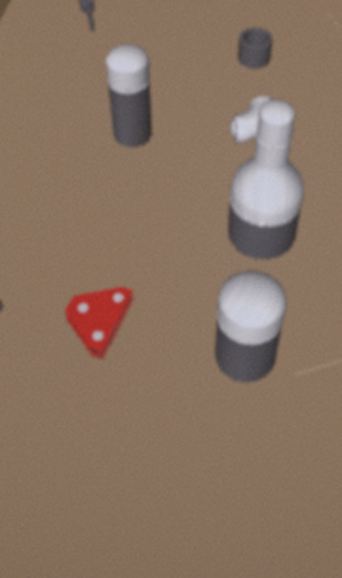

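View pics/fin_scene.png

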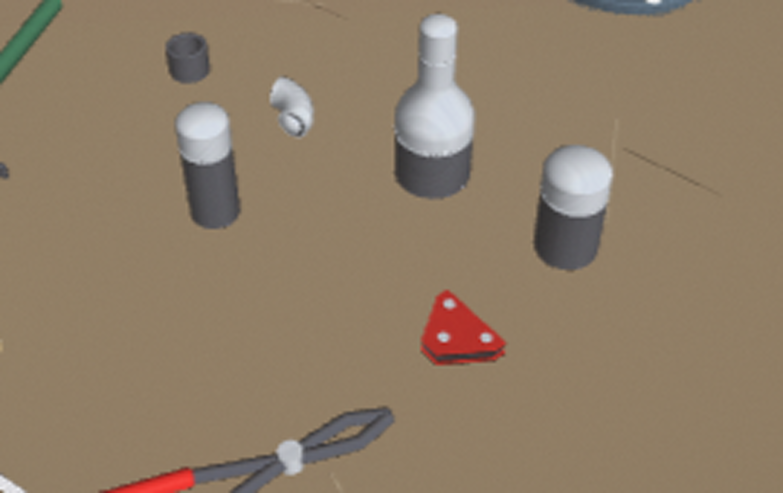

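Both views show all four joints seated, with edges flush and stubs upright. The elbow, sleeve and magnet are where they were, and the gripper is clear, so I'm handing in.

```bash
python3 -c "
from station import r
r.hand_in()"
```

```text
the job is handed in; nothing more can be done
```

The job is handed in at about 58 s on the robot's clock, well inside the 112 s limit. The reducer stands wide end down on the 76 mm stub. The 60 and 48 mm caps are on their own pipes, and the 34 mm cap is on the narrow top of the reducer.

- **Height:** each piece met its seat within 0.1 mm of the height expected for a level joint.
- **Alignment:** overhead views after placing put the reducer about 0.6 mm off its pipe's centre, cap_60 about 0.5 mm off and cap_48 about 0.4 mm off.
- **Cap_34:** this has no direct overhead figure, because the camera outline picked up the reducer's shoulder (52.6 mm across) instead of the cap. It was let go within 0.3 mm of its aim point, and it looks concentric and flush in the pictures.
- **Final views:** the side and scene cameras showed all seams flush and all stubs upright. The elbow, sleeve and magnet showed no visible movement, and the arm was clear.

One fault came up: a slip in my position correction left the reducer 0.5 mm off in x. I fixed it before placing the caps and left the reducer as it was.

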